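# Zero the bench dosemeter by its recessed key

### The job

Zero the dosemeter: swing the steel guard plate aside from the round well, reach down into the well with the fingertips and press the sunken zero key fully home, hold it there for a good second and let it come back up, then swing the guard back over the well as far as it goes. Nothing needs picking up: leave the power key in the square well, the range knob and the loose things on the shelf as they are.

Things in the scene. Friction and masses are not known exactly. Their poses are not given: they have to be found in the camera images.
- meter: bench dosemeter, a heavy light-grey flat-topped case that does not move, 196 mm deep (x) by 312 mm wide (y), flat deck 70 mm above the shelf. Origin at the centre of its underside, on the shelf; x points to its back (away from the operator), y to its left, z up. On the deck, in these axes from the origin: round well centre (-20, +45) mm, guard pivot (+22, +45) mm, square well centre (-40, -100) mm, range knob axis (-45, -30) mm, flat display at right rear, 3 mm high at most
- well_mouth (a point): centre of the mouth of the round well, at deck height. The well is 46 mm in diameter with a 2 mm chamfer and upright walls, 20 mm deep to its floor; it lies under the guard while that is shut
- zero_key_top (a point): centre of the top face of the zero key, a grey disc 36 mm in diameter at the bottom of the round well; at rest 12 mm below the deck, and it moves down with the key
- zero_key (a joint): travel of the zero key in m: 0 = up, 0.006 = fully home on its stop. It is sprung: about 2.4 N starts it, about 6 N holds it home, and it returns by itself
- guard_pivot (a point): axis of the guard's upright pivot, 4 mm above the deck; 42 mm behind the centre of the round well (towards the back of the meter)
- guard_tab (a point): middle of the upper edge of the guard's upright finger tab. The guard is a flat stainless teardrop plate, its upper face 4 mm above the deck, with a disc of 54 mm diameter centred 42 mm from the pivot; it turns level about the pivot. The tab stands up on it 63 mm from the pivot: 4 mm thick, 14 mm long along the line from the pivot, upper edge 23 mm above the deck (19 mm above the plate). It is pushed on its flat sides; about 1 N moves it
- guard (a joint): angle of the guard in rad: 0 = shut on its stop over the well, the plate pointing from the pivot straight to the front of the meter (its -x); it grows as the guard swings to the meter's left (+y), 1.57 = pointing straight left, 1.75 = open stop. It stays where it is left by friction. The well is clear above about 1.25. It starts shut or part shut, between 0 and 0.4
- power_key_top (a point): centre of the top of the power key, a grey square cap 30 mm wide, 12 mm below the deck in a square well 42 mm wide without a guard; not to be pressed
- power_key (a joint): travel of the power key in m: 0 = up, 0.006 = fully down
- knob_pointer (a point): tip of the pointer of the black range knob, 17 mm from the knob's upright axis, 19 mm above the deck; the knob is 32 mm across and turns easily; not to be turned
- dish_mid (a point): middle of the stainless kidney dish, loose on the shelf to the right of the meter, about 162 mm long, 88 mm wide, 36 mm high; this point is 17 mm above the shelf; a bystander
- arrow_marker: flat green acrylic arrow, loose on the shelf to the left of the meter, 70 mm long, 34 mm wide, 6 mm thick; origin under its middle, x to its point; a bystander
- insulator: white ribbed ceramic insulator, loose and upright on the shelf to the left of the meter, 42 mm across, 58 mm high; origin at the centre of its foot; a bystander

How it is judged:
On the way, in this order (a step that is already met when the one before it is completed fails the run):
1. the guard is swung clear of the round well (at least 1.15 rad) (value of joint guard above 1.15 rad), for 0.1 s.
2. the zero key is held fully home (5 mm or more of its 6 mm) for 0.8 s (value of joint zero_key above 0.005 m), for 0.8 s.
3. the zero key is let up again (value of joint zero_key below 0.001 m), for 0.1 s.
At the end, for the whole second after the job is handed in: the guard is shut over the round well (within 0.12 rad of its stop), the zero key and the power key are up (within 1 mm), the range knob's pointer is within 5 mm of where it was, and the dish, marker and insulator are within 15 mm of where they were (value of joint guard below 0.12 rad and value of joint each of zero_key, power_key below 0.001 m and distance of knob_pointer from where it was at the start of the episode below 0.005 m and distance of each of dish_mid, arrow_marker, insulator from where it was at the start of the episode below 0.015 m); the robot touches nothing.
It fails at once if the power key is pressed (2 mm or more) (value of joint power_key above 0.002 m).
It fails at once if the range knob is turned (its pointer moves 5 mm or more) (distance of knob_pointer from where it was at the start of the episode above 0.005 m).
It fails at once if the dish, the marker or the insulator is shifted or lifted by more than 15 mm (distance of any of dish_mid, arrow_marker, insulator from where it was at the start of the episode above 0.015 m).
It also fails if it takes over 51 s, if anything falls off the work surface, if the arm or the gripper's body presses on something with over 40 N, if the wrist force passes 120 N, or if a joint passes its speed limit or range.

### The arm

A 6-joint arm with a two-finger parallel gripper is mounted at the origin on the work surface. World frame = base frame: x ahead of the robot, y to its left, z up, the work surface at z = 0. Lengths are in m, angles in rad, forces in N, time in s.
With the tool pointing down it reaches from about 0.4 to 0.825 m from the base axis. Payload 7 kg.
Tool frame: the origin (TCP) lies at the centre of the arm's flange, where the gripper is bolted on; the fingertips stand 178 mm ahead of it and the grasp point (between the pads) lies 159 mm ahead of it (arm.tip_reach is the distance from the TCP to the fingertips, in m); z points along the fingers, y is the direction in which the jaws open and shut (so a half turn about z gives the same grasp; the last joint's range is limited). The gripper opens to 88 mm and grips with 3 to 60 N. Pads are 19 mm wide; open, the fingers measure 130 mm over their backs; the gripper's body (78 mm by 193 mm) begins 47 mm behind the grasp point.
Start: joints at [1.49, 0.359, 0.012, 0, -1.224, -0.288], TCP at [0.243, 0.63, 0.405] pointing down, gripper open.
Joint ranges: [-3.07, 3.07], [-1.43, 2.12], [-1.02, 1.25], [-3.03, 1.67], [-3.05, -0], [-3.03, 3.03]. Speed limits (rad/s): [2.39, 2.39, 3.01, 3.14, 3.14, 3.14].

### API

Orientations are given as [roll, pitch, yaw] about the fixed x, y, z axes, in that order (R = Rz(yaw) Ry(pitch) Rx(roll)).
In Python, from station import arm gives the robot as it stands.
- The arm moves only by the shell command python3 -m inch 'ROWS' [OPENING] [FORCE]. ROWS is JSON, a list that holds one entry, the list of rows, each a list of 6 numbers: the shift along the world's x, y, z in units of 200 mm (1.0 is 200 mm), then the turn, a rotation vector about the world's x, y, z in units of 180 degrees (1.0 is 180 degrees). A call has 1 to 8 rows; each row is the pose to reach, as a shift and turn from the pose commanded when the call began, turning the shorter way round; what a row does not reach only later rows make up. A row lasts 1/8 s, in which the tool goes at most 62.5 mm and 10.7 degrees, less where a joint would pass 70% of its speed; a pose out of reach is approached as far as the arm can. A call with a number of a shift or a turn outside -1 to 1 is refused whole. A call with a gripper value outside its range is refused whole. OPENING is the finger opening in mm, from 0 to 87.6, set as the call begins (- or left out, the last holds). The fingers move at their own pace and stop on an object; FORCE is the grip in N (left out, the last holds). Time passes only in rows, so rows that repeat a pose let the fingers close. It gives the time, the measured TCP pose, the force and the opening at its end, in the units of the state.
- arm.get_state(): the state, without advancing time (a new reading comes with each control period).
- arm.grab_frame(name): name is "side" or "top" or "wrist"; returns the picture (384x512x3 uint8, blue, green, red); there is no depth.
- arm.camera_params(name): a dict with "vertical_fov" (degrees; the focal length in pixels is half the picture's height over the tangent of half this angle, whatever the lens; pixels are square), "cx", "cy" (the principal point, pixels), "k1" (the pictures are not rectified: a ray, as slopes to the right and down, at radius r is drawn at 1 + k1 r^2 times it, then the intrinsics apply), "pose" (4x4, takes a point from camera to world coordinates). Camera axes: x right, y down, z forward; pixel columns grow to the right and rows downward; lengths in m; the calibration is good to about 2 mm. A picture is of the moment at which its call begins: read the wrist's pose just before it. camera_params takes no time and is no camera call; for the wrist camera it gives the pose at the moment of the call.
- arm.job_done(): hands the job in, once; it reports no verdict.
Trained networks look in the newest picture that a camera, given by its name, has taken for a name from the list of things; names that differ only in an ending like _2 or _b are one class to them, and where a whole thing is asked for, a point or a joint stands for the part that bears it (a point fixed in the world has none). Each returns a list of dicts, best first, with "score" (0 to 1); they miss things now and then, are a little off and sometimes report something else, mostly with a low value. They report only what shows in the picture. A call takes as long as a camera call.
- arm.search_frame(target, camera): "box" ([left, top, right, bottom] in pixels, round what is visible of it).
- arm.regions_of(target, camera): "region" (384x512 bool, what is visible of it) and "box" ([left, top, right, bottom] in pixels, round what is visible of it).
The state is a dict: "t": time; "q": joint angles; "qd": joint speeds; "joint_efforts": joint torques, N m; "eef_pos": TCP position; "ee_rot": TCP orientation; "force": force on the tool from outside, world axes, zero at the start; "moment": the same for the moment, N m; "width": finger opening in m.
Only numpy, scipy, OpenCV 4.12 (cv2) and the standard library are available. Lean on these libraries where they do the work, as an engineer would, in place of code of your own. Each camera call takes 0.05 s, during which the arm holds its last target.

## Working session

There is one attempt and no reset: what is moved stays moved. The work goes in short steps, Python scripts to look and compute and a shell command to move; the robot and the scene stay as the last step left them, time stands still between calls to the robot, and variables do not carry over. Pictures are saved under pics/ and viewed, and the job is handed in when it is done.

```bash
ls; mkdir -p pics; cat > h.py <<'E'
import numpy as np, cv2
from station import arm
def ray(cam,u,v):
    p=arm.camera_params(cam) if isinstance(cam,str) else cam
    f=192/np.tan(np.radians(p['vertical_fov'])/2)
    d=np.array([(u-p['cx'])/f,(v-p['cy'])/f]); s=d.copy()
    for _ in range(30): s=d/(1+p['k1']*(s@s))
    T=np.array(p['pose']); return T[:3,3],T[:3,:3]@np.array([s[0],s[1],1])
def at(cam,u,v,z):
    o,d=ray(cam,u,v); return o+d*(z-o[2])/d[2]
def proj(cam,P):
    p=arm.camera_params(cam) if isinstance(cam,str) else cam
    f=192/np.tan(np.radians(p['vertical_fov'])/2)
    T=np.array(p['pose']); c=T[:3,:3].T@(np.array(P)-T[:3,3]); s=c[:2]/c[2]
    s=s*(1+p['k1']*(s@s)); return s*f+[p['cx'],p['cy']]
E
python3 - <<'E'
from h import *
s=arm.get_state(); print(s)
for c in ['side','top','wrist']:
    p=arm.camera_params(c); print(c,p)
    cv2.imwrite(f'pics/{c}0.png',arm.grab_frame(c))
    for t in ['meter','guard_tab','zero_key','power_key_top','knob_pointer','guard_pivot','well_mouth']:
        try:
            r=arm.search_frame(t,c); print(c,t,[(np.round(x['box']),round(x['score'],2)) for x in r[:2]])
        except Exception as e: print(t,e)
print(arm.get_state()['t'])
E
```

```text
pics
{'t': 0.0, 'q': array([ 1.49010743e+00,  3.59414702e-01,  1.10466163e-02, -3.73339319e-04,
       -1.22408049e+00, -2.88109122e-01]), 'qd': array([-7.08817886e-05, -1.22135866e-03,  1.91448091e-03, -1.00034540e-03,
        9.44294535e-04,  7.53709497e-04]), 'joint_efforts': array([-1.05288764e-03, -5.82715452e+01,  2.93061000e+01,  6.99717566e+00,
        6.90771107e-03, -1.56751439e-04]), 'eef_pos': array([0.24325473, 0.6294371 , 0.40369493]), 'ee_rot': array([ 3.13990878e+00, -1.33024949e-04, -3.68925064e-01]), 'force': array([ 0.28970045, -0.06947349,  0.0917737 ]), 'moment': array([ 0.02579039,  0.00675763, -0.00241586]), 'width': 0.08754783941455278}
side {'vertical_fov': 45.64245667623739, 'cx': 250.89389829984523, 'cy': 195.7443358455446, 'k1': 0.012502653357974127, 'pose': array([[-0.96048055, -0.18206885,  0.21054226,  0.3766416 ],
       [-0.27722484,  0.55786899, -0.78225864,  0.74501675],
       [ 0.02496994, -0.80971176, -0.58629632,  0.64862278],
       [ 0.        ,  0.        ,  0.        ,  1.        ]])}
side meter [(array([174., 168., 314., 302.]), 0.84), (arr
[... 1081 characters left out ...]
, 152., 308., 236.]), 0.91)]
top well_mouth [(array([180., 153., 309., 236.]), 0.78)]
wrist {'vertical_fov': 58.55517745691514, 'cx': 255.41406760772801, 'cy': 189.88534447425658, 'k1': -0.032792046998316775, 'pose': array([[-3.59999808e-01, -9.00652976e-01, -2.43360546e-01,
         3.07679240e-01],
       [-9.32952375e-01,  3.47519588e-01,  9.39680894e-02,
         6.03392870e-01],
       [-6.00829306e-05,  2.60872293e-01, -9.65373318e-01,
         3.85075234e-01],
       [ 0.00000000e+00,  0.00000000e+00,  0.00000000e+00,
         1.00000000e+00]])}
wrist meter []
wrist guard_tab []
wrist zero_key []
wrist power_key_top []
wrist knob_pointer []
wrist guard_pivot []
wrist well_mouth []
1.2
```

```bash
python3 - <<'E'
import cv2
a=cv2.imread('pics/top0.png')[130:260,120:350]; cv2.imwrite('pics/top0z.png',cv2.resize(a,None,fx=3.4,fy=3.4,interpolation=2))
a=cv2.imread('pics/side0.png')[140:340,140:360]; cv2.imwrite('pics/side0z.png',cv2.resize(a,None,fx=3,fy=3,interpolation=2))
E
```

```text
(no output)
```

View pics/top0z.png

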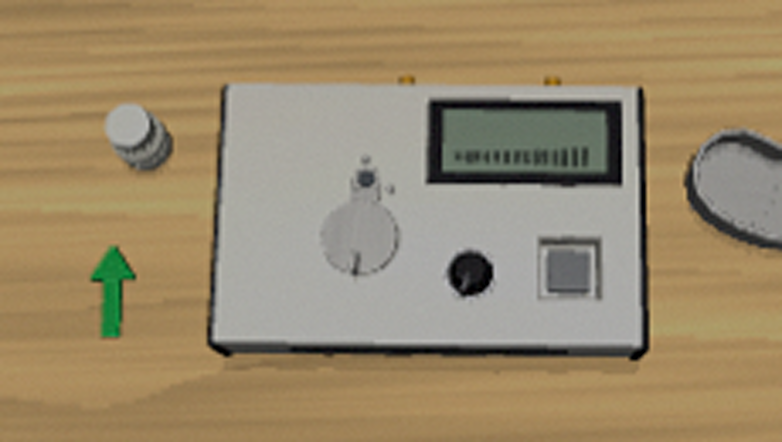

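View pics/side0z.png

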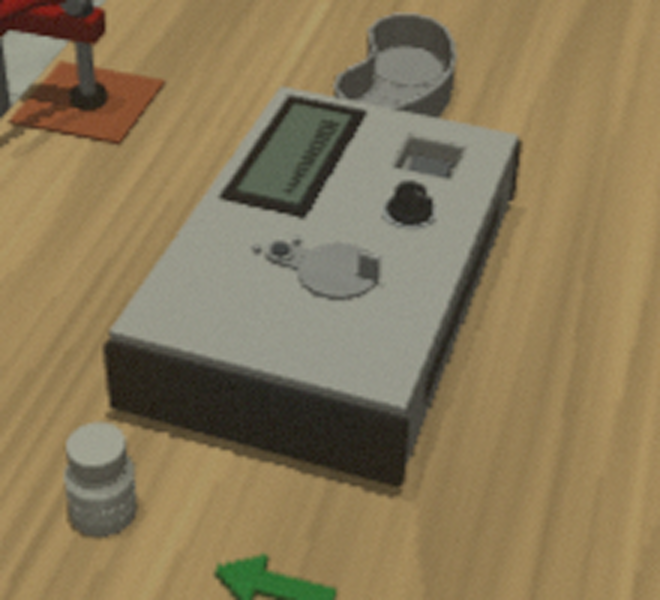

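View pics/top0.png

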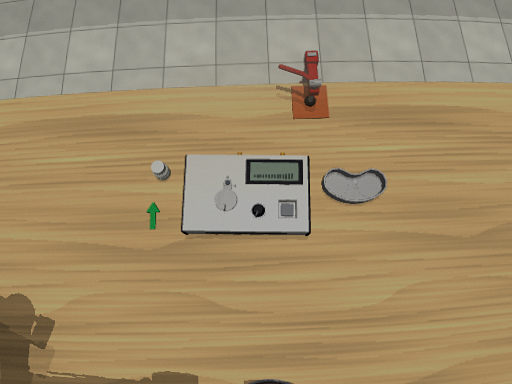

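```bash
cat > fit.py <<'E'
from h import *
from scipy.optimize import least_squares
B,L=.098,.156
obs=[]
z=lambda u,v:(u/3.4+120-.35,v/3.4+130-.35)
y=lambda u,v:(u/3+140-.33,v/3+140-.33)
for (m,p) in [((B,L),(226,86)),((B,-L),(641,88)),((-B,-L),(646,348)),((-B,L),(211,346)),((.022,.045),(366,178)),((-.04,-.1),(569,270))]:
    h=0 if m!=(.022,.045) else .004
    if m==(-.04,-.1): h=-.012
    obs.append(('top',m,h,z(*p)))
for (m,p) in [((B,-L),(285,92)),((-B,-L),(520,138)),((-B,L),(407,408)),((B,L),(108,338)),((.022,.045),(281,249))]:
    obs.append(('side',m,.004 if m[0]==.022 else 0,y(*p)))
C={c:arm.camera_params(c) for c in('top','side')}
def P(q,m,h):
    c,s=np.cos(q[2]),np.sin(q[2]); return [q[0]+c*m[0]-s*m[1],q[1]+s*m[0]+c*m[1],q[3]+h]
def res(q,sel=('top','side')):
    return np.concatenate([proj(C[c],P(q,m,h))-np.array(p) for c,m,h,p in obs if c in sel])
if __name__=='__main__':
  for sel in (('top','side'),('top',),('side',)):
    r=least_squares(res,[.45,.05,0,.1],args=(sel,),loss='soft_l1'); q=r.x
    print(sel,q.round(4),np.round(res(q,sel),1))
    for n,m,h in [('well',(-.02,.045),0),('pivot',(.022,.045),0),('knob',(-.045,-.03),0)]: print(n,np.round(P(q,m,h),4))
E
python3 fit.py
```

```text
('top', 'side') [ 0.5677  0.0329 -0.0433  0.0662] [-0.9 -0.9  1.8 -0.7  2.1  1.2 -0.9  0.6  1.1  1.2  0.7  0.9 -2.2 -2.6
  0.5 -1.4  0.   3.7 -2.4  0.4 -0.4  1.5]
well [0.5497 0.0787 0.0662]
pivot [0.5916 0.0769 0.0662]
knob [0.5214 0.0048 0.0662]
('top',) [ 0.5728  0.0349 -0.0414  0.0477] [-0.3 -0.3 -0.1 -0.3  0.3 -0.1 -0.  -0.3  0.9  1.2 -0.6  0.2]
well [0.5547 0.0806 0.0477]
pivot [0.5966 0.0789 0.0477]
knob [0.5266 0.0067 0.0477]
('side',) [ 0.5721  0.0105 -0.0496  0.0482] [-0.6 -1.3 -0.2 -0.3 -0.6  1.5  0.7 -1.2  0.8  1.2]
well [0.5543 0.0565 0.0482]
pivot [0.5963 0.0544 0.0482]
knob [ 0.5256 -0.0172  0.0482]
```

```bash
python3 - <<'E'
from fit import *
for n,a,b in [('pivot',z(366,178),y(281,249)),('FL',z(211,346),y(407,408)),('FR',z(646,348),y(520,138)),('BL',z(226,86),y(108,338)),('BR',z(641,88),y(285,92)),('keyish',z(569,268),y(430,162)),('arrowtip',z(112,247),y(216,572)),('insul',z(130,122),y(96,445))]:
    o1,d1=ray('top',*a);o2,d2=ray('side',*b)
    A=np.stack([d1,-d2],1); t=np.linalg.lstsq(A,o2-o1,rcond=None)[0]
    p1=o1+d1*t[0];p2=o2+d2*t[1]; print(n,p1.round(4),p2.round(4),round(np.linalg.norm(p1-p2)*1000,1))
E
```

```text
pivot [0.5931 0.079  0.0766] [0.5902 0.0787 0.0758] 3.0
FL [0.4772 0.1897 0.0716] [0.4777 0.1897 0.0716] 0.4
FR [ 0.466  -0.1139  0.0659] [ 0.4632 -0.1139  0.0655] 2.9
BL [0.6697 0.1821 0.0663] [0.6687 0.182  0.0659] 1.1
BR [ 0.6576 -0.1228  0.0646] [ 0.652  -0.1233  0.0628] 5.9
keyish [ 0.5249 -0.0628  0.0658] [ 0.5211 -0.063   0.0651] 3.9
arrowtip [0.5652 0.2816 0.0038] [0.5634 0.2815 0.0033] 1.9
insul [0.6482 0.2559 0.0557] [0.6448 0.2555 0.0545] 3.7
```

```bash
sed -i 's/^B,L=.*/B,L=.0955,.1525/' fit.py; python3 - <<'E'
from fit import *
for sel in (('top','side'),('top',),('side',)):
    r=least_squares(lambda q:res([*q,.07],sel),[.56,.03,-.04],loss='soft_l1'); q=[*r.x,.07]
    print(sel,np.round(q,4),np.round(res(q,sel),1))
    for n,m,h in [('well',(-.02,.045),0),('pivot',(.022,.045),0),('knob',(-.045,-.03),0)]: print(n,np.round(P(q,m,h),4))
# tab top
print('tab top cam', at('top',*z(357,258),.09).round(4))
print('disc', at('top',*z(361,237),.074).round(4))
print('tab side', at('side',*y(371,262),.09).round(4))
print('insul',at('top',*z(130,122),.058), 'arrow',at('top',*z(112,290),.006))
E
```

```text
('top', 'side') [ 0.5665  0.0344 -0.0427  0.07  ] [-0.5  0.   0.   0.1  0.3  0.4 -0.4 -0.1  0.3  1.3  0.2  1.1 -1.5 -2.5
 -0.4 -1.7 -0.2  1.1 -0.2 -1.4 -0.1  0.6]
well [0.5485 0.0803 0.07  ]
pivot [0.5904 0.0785 0.07  ]
knob [0.5203 0.0064 0.07  ]
('top',) [ 0.5676  0.0344 -0.0415  0.07  ] [-0.6 -0.3 -0.1 -0.4  0.3 -0.2 -0.3 -0.4  0.3  0.9  0.2  0.6]
well [0.5495 0.0802 0.07  ]
pivot [0.5915 0.0785 0.07  ]
knob [0.5214 0.0063 0.07  ]
('side',) [ 0.5651  0.0359 -0.0476  0.07  ] [-0.8 -2.1  0.4 -1.1 -0.1  2.  -0.  -0.9  0.3  1.2]
well [0.5472 0.0819 0.07  ]
pivot [0.5892 0.0799 0.07  ]
knob [0.5187 0.0081 0.07  ]
tab top cam [0.5325 0.0849 0.09  ]
disc [0.5508 0.0834 0.074 ]
tab side [0.5264 0.0901 0.09  ]
insul [0.6475026  0.25522014 0.058     ] arrow [0.53129214 0.28000696 0.006     ]
```

```bash
python3 -m inch '[[[0.3,-1,0,0,0,0.04],[0.3,-1,0,0,0,0.08],[0.3,-1,0,0,0,0.1174],[0.3,-1,0,0,0,0.1174]]]' 40; python3 -m inch '[[[0.4,-1,0,0,0,0],[0.4,-1,0,0,0,0],[0.4,-1,0,0,0,0],[0.4,-1,0,0,0,0]]]'; python3 -m inch '[[[0.45,-0.75,0,0,0,0],[0.45,-0.75,0,0,0,0],[0.45,-0.75,0,0,0,0],[0.45,-0.75,0,0,0,0],[0.45,-0.75,0,0,0,0]]]'
cat > look.py <<'E'
import sys
from h import *
n=sys.argv[2];c=sys.argv[1]
s=arm.get_state(); p=arm.camera_params(c)
im=arm.grab_frame(c); np.save(f'pics/{n}.npy',p,allow_pickle=True)
cv2.imwrite(f'pics/{n}.png',im); print(round(s['t'],2),s['eef_pos'].round(4),s['ee_rot'].round(4),s['force'].round(1),round(s['width'],4))
cv2.imwrite(f'pics/{n}x.png',cv2.resize(im,(768,576),interpolation=cv2.INTER_CUBIC))
E
python3 look.py wrist w1
```

```text
t: 1.7
eef_pos: [0.3039, 0.4266, 0.4053]
ee_rot: [-3.141, -0.0, -0.0]
force: [-0.2, 0.3, 0.6]
width: 0.0533
t: 2.2
eef_pos: [0.3838, 0.2274, 0.4051]
ee_rot: [-3.141, -0.001, -0.002]
force: [0.7, 0.7, 0.5]
width: 0.04
t: 2.82
eef_pos: [0.4735, 0.0797, 0.4045]
ee_rot: [-3.142, 0.0, -0.001]
force: [-1.1, 0.3, 0.6]
width: 0.0399
2.83 [0.4735 0.0797 0.4045] [-3.1415e+00  2.0000e-04 -1.5000e-03] [-1.1  0.3  0.6] 0.0399
```

View pics/w1x.png

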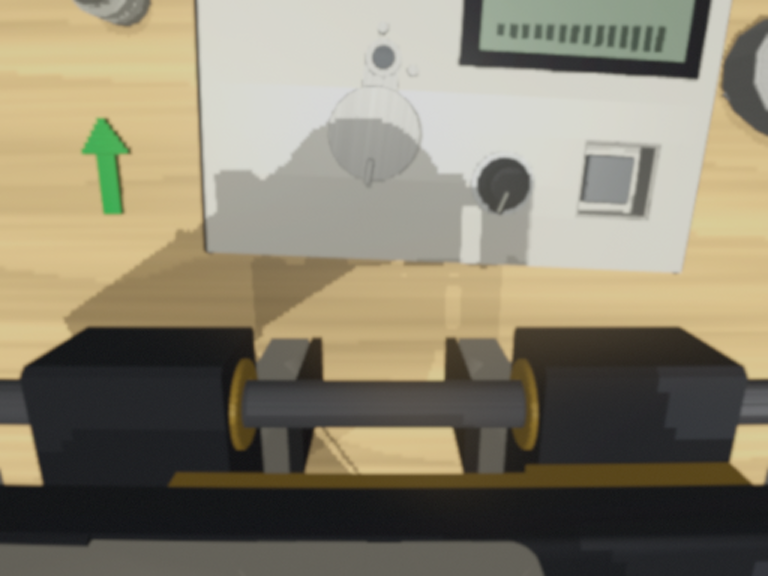

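```bash
python3 - <<'E'
from h import *
p=np.load('pics/w1.npy',allow_pickle=True).item()
for n,u,v,zz in [('pivot',383,57,.076),('disc',375,133,.074),('tabtop',369,160,.093),('tabtopback',371,158,.093),('tabfront',369,186,.085),('key',609,180,.058),('FL',207,250,.07),('FR',680,271,.07),('knob',500,178,.089)]:
    print(n,at(p,u/1.5-.17,v/1.5-.17,zz).round(4))
P=np.array
for off in (-.0395,-.02,.02,.0395): print(off, (proj(p,[.4735,.0797+off,.4045-.178])*1.5).round(0),(proj(p,[.4735+.0095,.0797+off,.4045-.178])*1.5).round(0),(proj(p,[.4735+.0095,.0797+off,.4045-.13])*1.5).round(0))
E
python3 -m inch '[[[0,0,0,0,0,0],[0,0,0,0,0,0],[0,0,0,0,0,0],[0,0,0,0,0,0]]]' 0; python3 look.py wrist w2; python3 look.py side s2
```

```text
pivot [0.5912 0.0788 0.076 ]
disc [0.5502 0.0835 0.074 ]
tabtop [0.5353 0.0866 0.093 ]
tabtopback [0.5364 0.0855 0.093 ]
tabfront [0.5206 0.087  0.085 ]
key [ 0.5226 -0.0633  0.058 ]
FL [0.4803 0.1892 0.07  ]
FR [ 0.4666 -0.1103  0.07  ]
knob [0.5253 0.0126 0.089 ]
-0.0395 [498. 361.] [500. 334.] [544. 405.]
-0.02 [440. 361.] [441. 334.] [463. 405.]
0.02 [320. 361.] [319. 334.] [295. 405.]
0.0395 [262. 361.] [260. 334.] [214. 405.]
t: 3.38
eef_pos: [0.4732, 0.0799, 0.4047]
ee_rot: [-3.142, -0.0, 0.001]
force: [-0.4, -0.1, 0.3]
width: 0.0054
3.38 [0.4732 0.0799 0.4047] [-3.1415e+00 -1.0000e-04  5.0000e-04] [-0.4 -0.1  0.3] 0.0054
3.42 [0.4733 0.0797 0.4047] [-3.1416e+00 -1.0000e-04  4.0000e-04] [-0.8 -0.8  0.1] 0.0025
```

View pics/w2x.png

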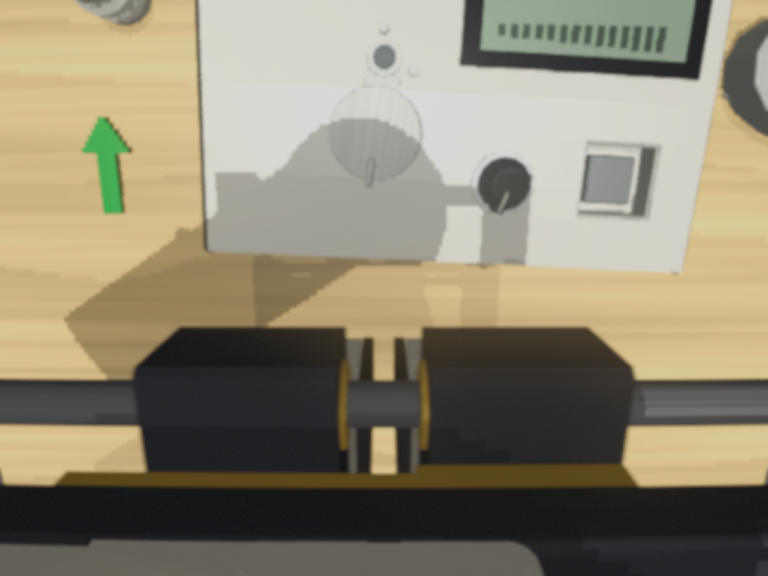

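View pics/s2x.png

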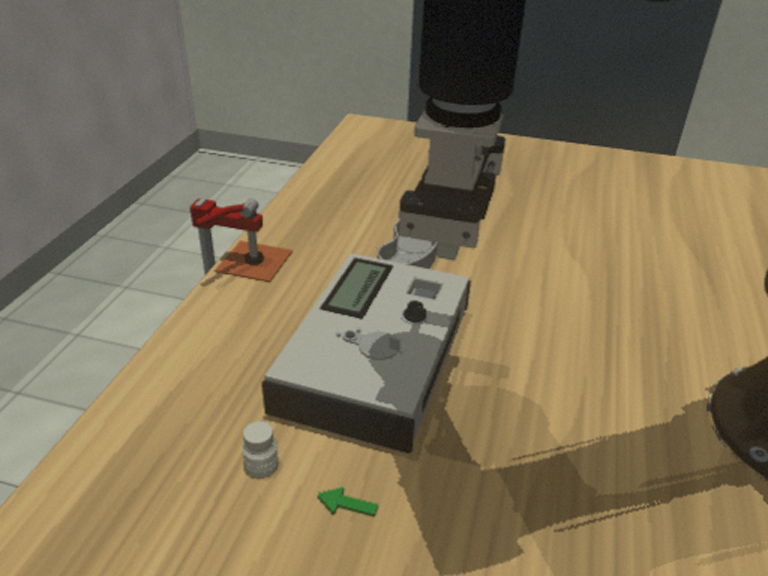

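```bash
python3 - <<'E'
import cv2
a=cv2.imread('pics/w1.png')[210:330,150:370]; b=cv2.imread('pics/side0.png')
a=cv2.resize(a,None,fx=3.5,fy=3.5,interpolation=2); cv2.imwrite('pics/w1f.png',a)
a=cv2.imread('pics/s2.png')[100:190,240:360]; cv2.imwrite('pics/s2f.png',cv2.resize(a,None,fx=6,fy=6,interpolation=2))
E
```

```text
(no output)
```

View pics/w1f.png

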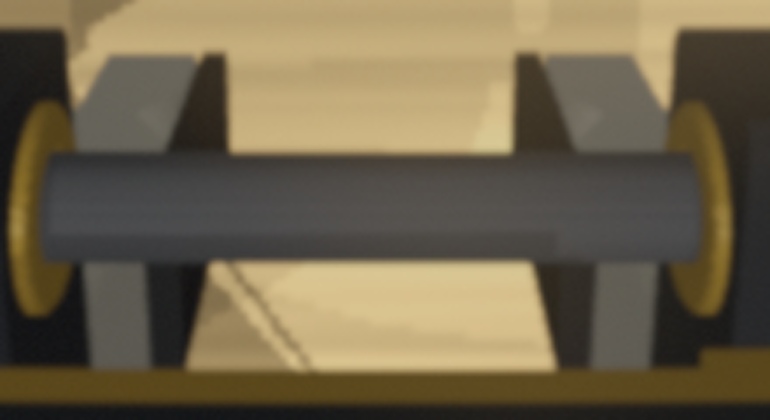

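View pics/s2f.png

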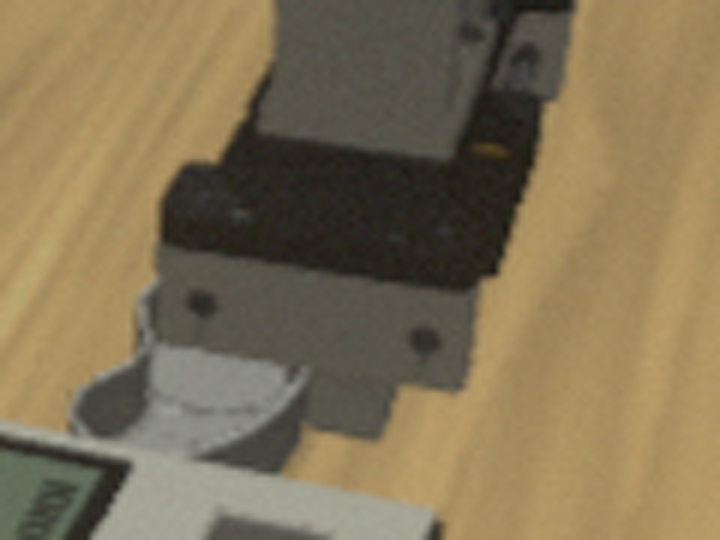

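```bash
python3 -m inch '[[[0.275,0.03,-0.2,0,0,-0.036],[0.275,0.03,-0.5,0,0,-0.036],[0.275,0.03,-0.5,0,0,-0.036],[0.275,0.03,-0.5,0,0,-0.036],[0.275,0.03,-0.5,0,0,-0.036]]]' 26; python3 look.py wrist w3;python3 look.py side s3; python3 look.py top t3
```

```text
t: 4.1
eef_pos: [0.5289, 0.0859, 0.3074]
ee_rot: [-3.14, -0.004, -0.112]
force: [0.9, 0.3, 0.6]
width: 0.026
4.1 [0.5289 0.0859 0.3074] [-3.1395 -0.0037 -0.1124] [0.9 0.3 0.6] 0.026
4.15 [0.5287 0.0859 0.3072] [-3.1394 -0.0036 -0.1125] [-0.4 -1.   0.7] 0.026
4.2 [0.5286 0.0858 0.3069] [-3.1395 -0.0032 -0.1127] [-0.7  0.   1.1] 0.0263
```

View pics/w3x.png

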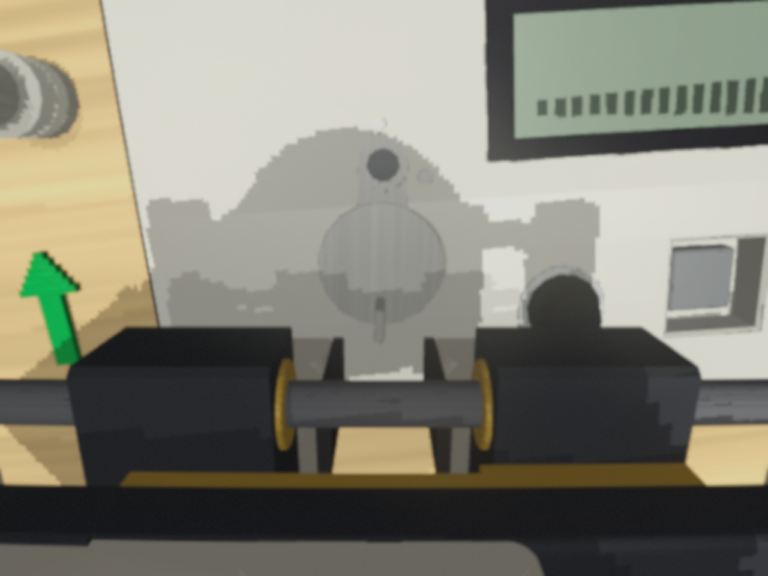

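View pics/s3x.png

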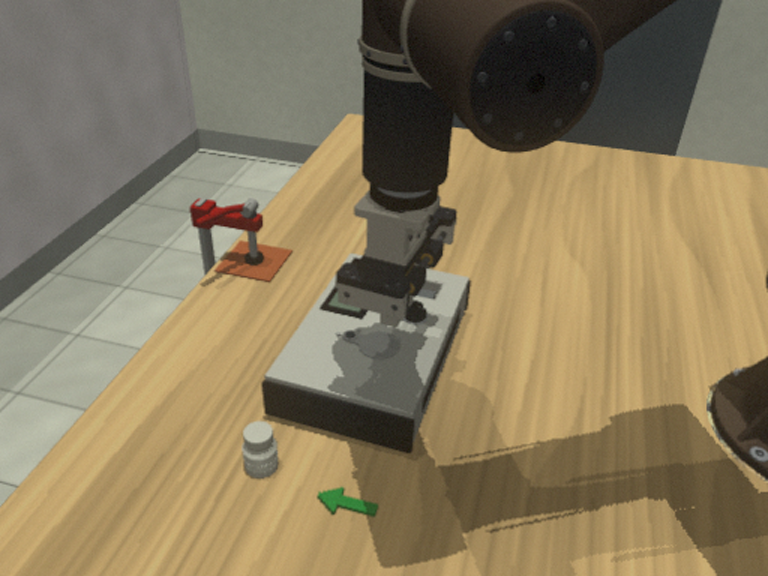

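```bash
python3 - <<'E'
from h import *
p=np.load('pics/w3.npy',allow_pickle=True).item()
for n,u,v,zz in [('pivot',382,164,.076),('disc',382,264,.074),('tabtop far',380,299,.093),('tabtop near',379,340,.093),('key',700,278,.058),('well est',0,0,0)]:
    if u: print(n,at(p,u/1.5-.17,v/1.5-.17,zz).round(4))
piv=np.array([.591,.0786]);C0=np.array([.5286,.0858]);y0=-.1125
for th in (.07,.3,.5,.7,.9,1.1,1.3,1.5,1.7):
    f=np.pi-.043-th; C=piv+.063*np.array([np.cos(f),np.sin(f)])
    print(th,C.round(4),'shift',((C-C0)/.2).round(3),'turn',round((-.043-th-y0)/np.pi,3))
E
```

```text
pivot [0.5917 0.0788 0.076 ]
disc [0.5503 0.0835 0.074 ]
tabtop far [0.5405 0.0853 0.093 ]
tabtop near [0.5234 0.0877 0.093 ]
key [ 0.5237 -0.0628  0.058 ]
0.07 [0.5284 0.0857] shift [-0.001 -0.   ] turn -0.0
0.3 [0.5317 0.0998] shift [0.015 0.07 ] turn -0.073
0.5 [0.5371 0.1112] shift [0.042 0.127] turn -0.137
0.7 [0.5446 0.1212] shift [0.08  0.177] turn -0.201
0.9 [0.554  0.1296] shift [0.127 0.219] turn -0.264
1.1 [0.5649 0.1359] shift [0.181 0.251] turn -0.328
1.3 [0.5768 0.14  ] shift [0.241 0.271] turn -0.392
1.5 [0.5892 0.1416] shift [0.303 0.279] turn -0.455
1.7 [0.6018 0.1407] shift [0.366 0.274] turn -0.519
```

```bash
python3 -m inch '[[[0,0,-0.12,0,0,0],[0,0,-0.235,0,0,0],[0,0,-0.235,0,0,0],[0,0,-0.235,0,0,0]]]'; python3 look.py side s4; python3 look.py wrist w4
```

```text
t: 4.75
eef_pos: [0.5288, 0.0858, 0.2589]
ee_rot: [-3.141, -0.001, -0.113]
force: [-0.1, -0.0, 0.6]
width: 0.0258
4.75 [0.5288 0.0858 0.2589] [-3.141e+00 -1.400e-03 -1.126e-01] [-0.1 -0.   0.6] 0.0258
4.8 [0.5288 0.0858 0.259 ] [-3.1406e+00 -1.8000e-03 -1.1270e-01] [ 0.  -1.1  0.3] 0.026
```

View pics/s4x.png

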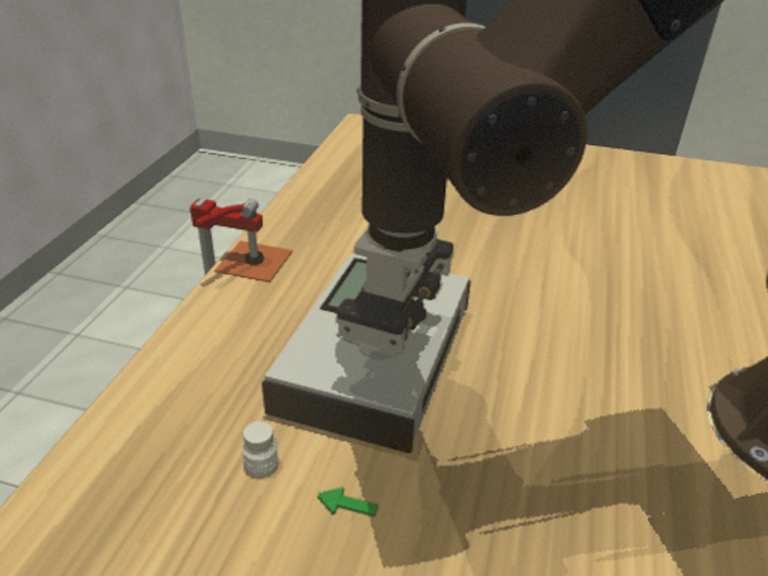

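View pics/w4x.png

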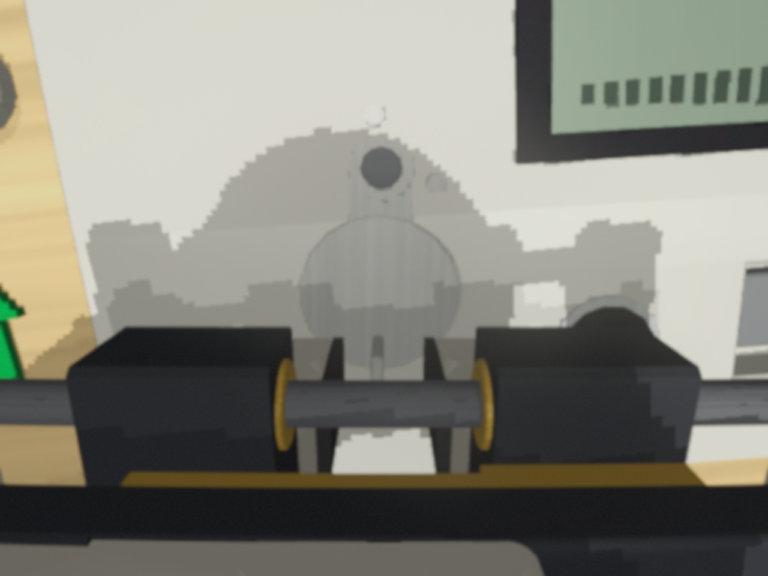

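```bash
python3 -m inch '[[[0.009,0.049,0,0,0,-0.05],[0.025,0.095,0,0,0,-0.1],[0.049,0.138,0,0,0,-0.15],[0.08,0.177,0,0,0,-0.2],[0.115,0.211,0,0,0,-0.25],[0.156,0.238,0,0,0,-0.3],[0.201,0.259,0,0,0,-0.35],[0.249,0.273,0,0,0,-0.4]]]';  python3 look.py wrist w5
```

```text
t: 5.85
eef_pos: [0.5783, 0.1405, 0.2585]
ee_rot: [-3.141, 0.0, -1.375]
force: [-2.2, 0.7, -0.2]
width: 0.0259
5.85 [0.5783 0.1405 0.2585] [-3.1410e+00  5.0000e-04 -1.3748e+00] [-2.2  0.7 -0.2] 0.0259
```

View pics/w5x.png

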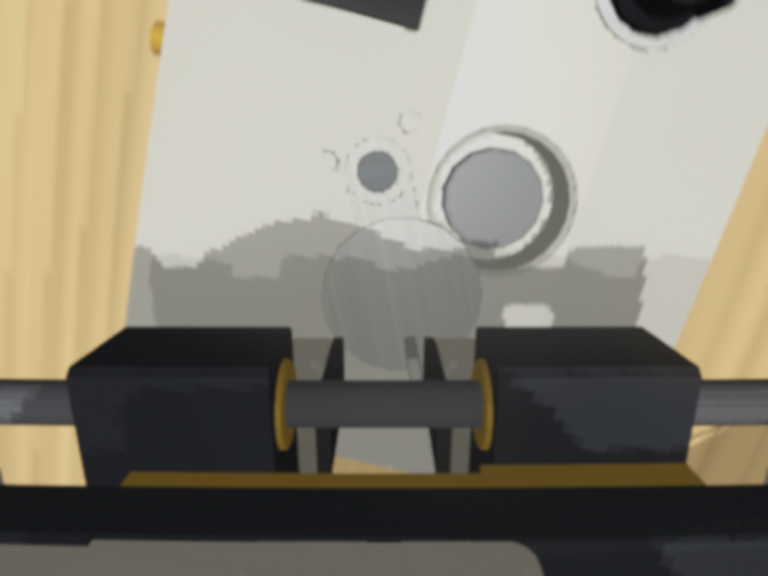

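```bash
python3 -m inch '[[[0.027,0.004,0,0,0,-0.027],[0.054,0.006,0,0,0,-0.055],[0.085,0.005,0,0,0,-0.085],[0.117,0.001,0,0,0,-0.119],[0.117,0.001,0,0,0,-0.119]]]';  python3 look.py wrist w6
```

```text
t: 6.52
eef_pos: [0.6018, 0.1404, 0.2583]
ee_rot: [-3.141, 0.001, -1.741]
force: [-0.5, -0.2, -0.5]
width: 0.0257
6.53 [0.6018 0.1404 0.2583] [-3.1407e+00  6.0000e-04 -1.7411e+00] [-0.5 -0.2 -0.5] 0.0257
```

View pics/w6x.png

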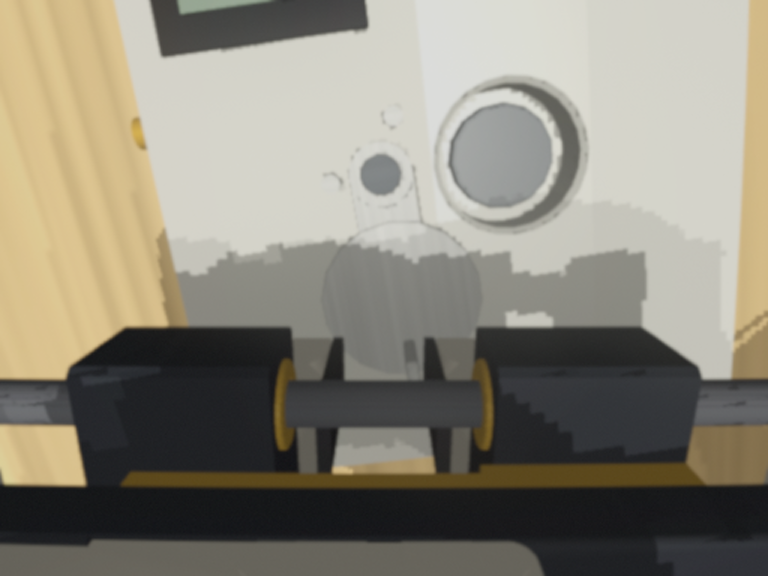

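```bash
python3 - <<'E'
from h import *
p=np.load('pics/w6.npy',allow_pickle=True).item()
q=lambda u,v,zz:at(p,u/1.5-.17,v/1.5-.17,zz).round(4)
print('mouth',q(511,154,.07),[q(*a,.07) for a in((434,154),(588,154),(511,75),(511,233))],'key',q(502,155,.058),'pivot',q(381,174,.076))
p=np.load('pics/w5.npy',allow_pickle=True).item()
print('mouth w5',q(503,197,.07),'key',q(493,198,.058),'pivot',q(378,171,.076))
E
```

```text
mouth [0.5494 0.0796 0.07  ] [array([0.5736, 0.0755, 0.07  ]), array([0.5249, 0.0837, 0.07  ]), array([0.5467, 0.056 , 0.07  ]), array([0.5521, 0.105 , 0.07  ])] key [0.5496 0.0801 0.058 ] pivot [0.5913 0.0785 0.076 ]
mouth w5 [0.5497 0.0789 0.07  ] key [0.5501 0.0805 0.058 ] pivot [0.5912 0.0785 0.076 ]
```

```bash
python3 -m inch '[[[0,0,0.15,0,0,0],[0,0,0.3,0,0,0],[0,0,0.3,0,0,0],[-0.13,-0.15,0.3,0,0,0],[-0.2615,-0.303,0.3,0,0,0],[-0.2615,-0.303,0.3,0,0,0],[-0.2615,-0.303,0.3,0,0,0],[-0.2615,-0.303,0.3,0,0,0]]]' 0;  python3 look.py wrist w7;python3 look.py top t7; python3 look.py side s7
```

```text
t: 7.58
eef_pos: [0.5497, 0.0803, 0.3175]
ee_rot: [-3.142, 0.0, -1.742]
force: [0.1, 0.1, 0.2]
width: 0.0004
7.58 [0.5497 0.0803 0.3175] [-3.1415  0.     -1.7424] [0.1 0.1 0.2] 0.0004
7.62 [0.5497 0.0803 0.3174] [ 3.1415e+00 -1.0000e-04 -1.7425e+00] [-1.3  0.3  0.3] 0.0004
7.67 [0.5496 0.0803 0.3173] [ 3.1413e+00 -2.0000e-04 -1.7427e+00] [-0.1  0.1 -0.1] 0.0002
```

View pics/w7x.png

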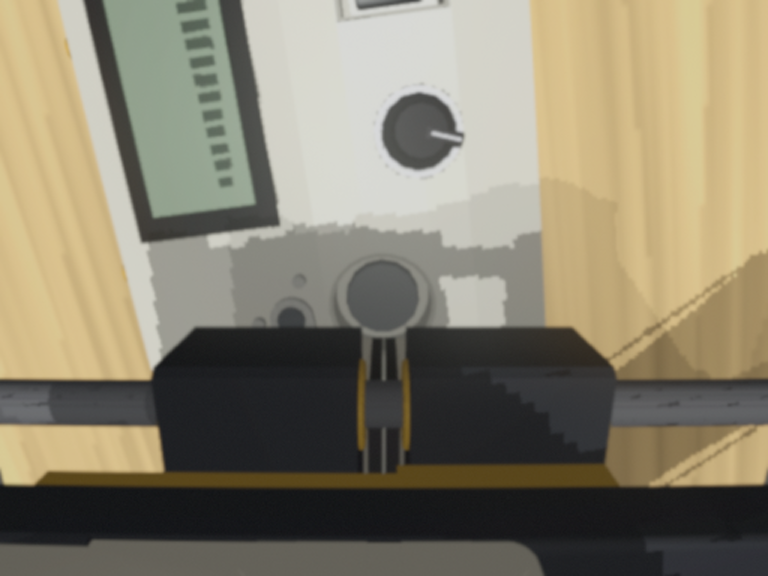

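View pics/s7x.png

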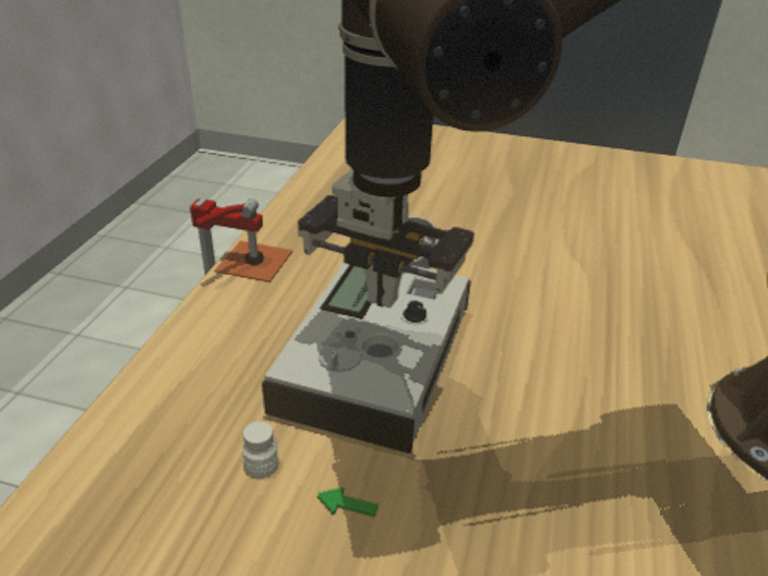

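```bash
python3 - <<'E'
from h import *
a=cv2.imread('pics/s7.png')[140:250,190:330]; cv2.imwrite('pics/s7f.png',cv2.resize(a,None,fx=5.5,fy=5.5,interpolation=2))
for d in (-.021,-.0165,-.0125,0,.0125,.0165,.021):
  # tool y dir at yaw -1.742
  yv=np.array([np.sin(-1.7425),-np.cos(-1.7425)])
  xv=np.array([np.cos(-1.7425),np.sin(-1.7425)])
  P=np.array([.5497,.0803])+yv*d-xv*.0095
  for zz in (.1395,): print(d,((proj('side',[*P,zz])-[190,140])*5.5).round(0))
E
```

```text
-0.021 [283. 333.]
-0.0165 [295. 337.]
-0.0125 [305. 340.]
0 [338. 351.]
0.0125 [372. 361.]
0.0165 [383. 364.]
0.021 [395. 368.]
```

View pics/s7f.png

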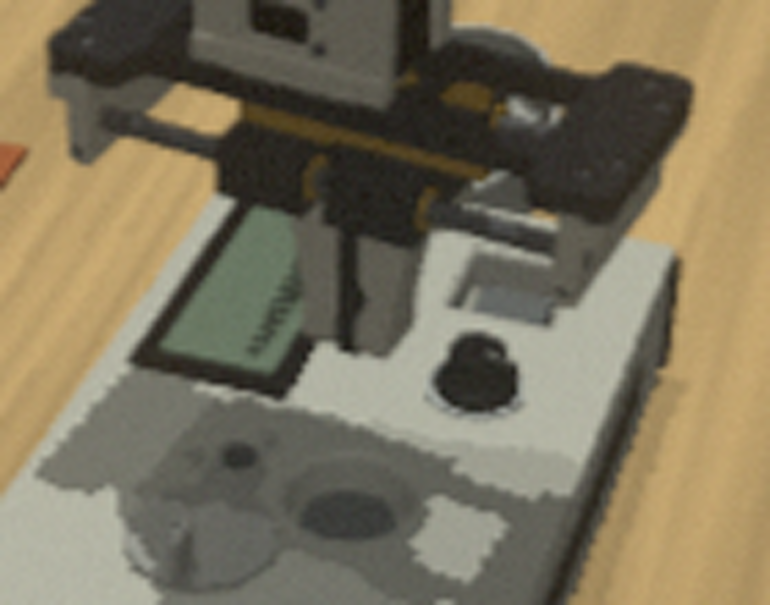

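```bash
python3 -m inch '[[[-0.001,-0.002,-0.15,0,0,0],[-0.001,-0.002,-0.28,0,0,0],[-0.001,-0.002,-0.33,0,0,0],[-0.001,-0.002,-0.36,0,0,0],[-0.001,-0.002,-0.385,0,0,0],[-0.001,-0.002,-0.385,0,0,0]]]';  python3 look.py wrist w8
```

```text
t: 8.48
eef_pos: [0.5492, 0.0795, 0.2409]
ee_rot: [-3.141, 0.0, -1.744]
force: [-0.3, 0.5, 0.1]
width: 0.0005
8.47 [0.5492 0.0795 0.2409] [-3.1413e+00  2.0000e-04 -1.7435e+00] [-0.3  0.5  0.1] 0.0005
```

View pics/w8x.png

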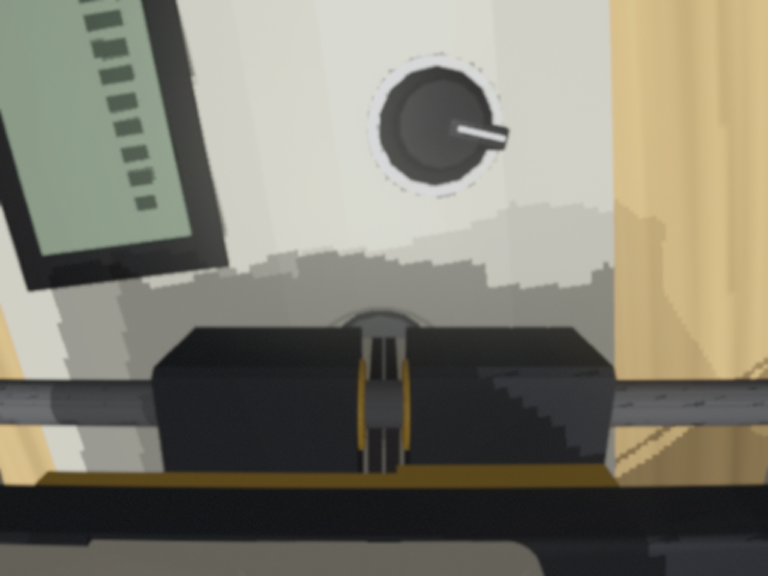

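```bash
python3 -m inch '[[[0,0,-0.02,0,0,0],[0,0,-0.03,0,0,0],[0,0,-0.04,0,0,0],[0,0,-0.04,0,0,0]]]'; python3 -m inch '[[[0,0,-0.008,0,0,0],[0,0,-0.012,0,0,0],[0,0,-0.012,0,0,0]]]'
```

```text
t: 9.02
eef_pos: [0.5493, 0.0795, 0.2329]
ee_rot: [-3.141, 0.0, -1.743]
force: [0.4, 1.2, 5.2]
width: 0.0006
t: 9.4
eef_pos: [0.5493, 0.0795, 0.2305]
ee_rot: [-3.141, 0.0, -1.743]
force: [-0.9, 0.3, 6.2]
width: 0.0001
```

```bash
python3 -m inch '[[[0,0,-0.005,0,0,0],[0,0,-0.007,0,0,0],[0,0,-0.007,0,0,0]]]';python3 -m inch '[[[0,0,-0.005,0,0,0],[0,0,-0.005,0,0,0],[0,0,-0.005,0,0,0]]]'
```

```text
t: 9.78
eef_pos: [0.5492, 0.0795, 0.2302]
ee_rot: [-3.14, 0.0, -1.743]
force: [-3.9, 0.5, 17.1]
width: 0.0003
t: 10.15
eef_pos: [0.5492, 0.0796, 0.2301]
ee_rot: [-3.14, 0.0, -1.743]
force: [-8.0, 1.8, 24.7]
width: 0.0002
```

```bash
python3 -m inch '[[[0,0,0,0,0,0],[0,0,0,0,0,0],[0,0,0,0,0,0],[0,0,0,0,0,0],[0,0,0,0,0,0],[0,0,0,0,0,0],[0,0,0,0,0,0],[0,0,0,0,0,0]]]';python3 -m inch '[[[0,0,0,0,0,0],[0,0,0,0,0,0],[0,0,0,0,0,0],[0,0,0,0,0,0]]]'
```

```text
t: 11.15
eef_pos: [0.5492, 0.0795, 0.2301]
ee_rot: [-3.14, 0.0, -1.743]
force: [-7.7, 1.6, 25.8]
width: 0.0006
t: 11.65
eef_pos: [0.5492, 0.0795, 0.2301]
ee_rot: [-3.14, 0.0, -1.743]
force: [-7.4, 1.2, 25.9]
width: 0.0006
```

```bash
python3 -m inch '[[[0,0,0.03,0,0,0],[0,0,0.08,0,0,0],[0,0,0.2,0,0,0],[0,0,0.45,0,0,0],[0,0,0.45,0,0,0],[0,0,0.45,0,0,0]]]';python3 look.py wrist w9;  python3 look.py side s9;  python3 look.py top t9
```

```text
t: 12.4
eef_pos: [0.5486, 0.0792, 0.3176]
ee_rot: [3.141, 0.0, -1.744]
force: [-0.2, -0.6, -0.2]
width: 0.0006
12.4 [0.5486 0.0792 0.3176] [ 3.1409e+00  1.0000e-04 -1.7440e+00] [-0.2 -0.6 -0.2] 0.0006
12.45 [0.5485 0.0792 0.317 ] [ 3.1401e+00 -6.0000e-04 -1.7440e+00] [-0.4  0.7 -0.4] 0.0003
12.5 [0.5486 0.0791 0.3167] [ 3.1397e+00 -1.1000e-03 -1.7439e+00] [ 0.1 -0.3 -0.1] -0.0
```

View pics/w9x.png

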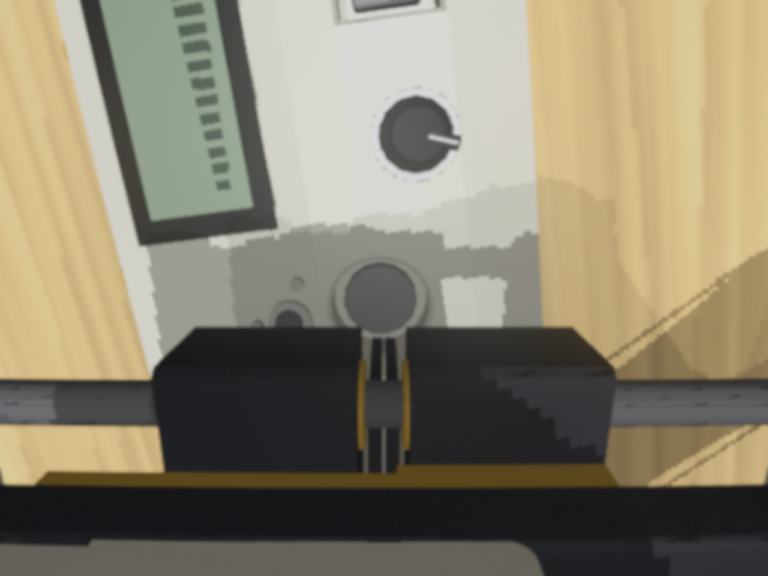

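View pics/s9x.png

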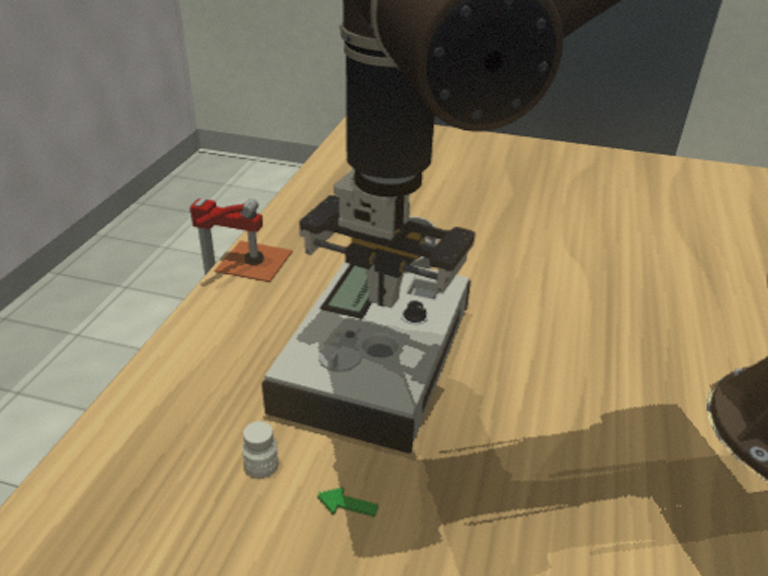

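```bash
python3 -m inch '[[[0.1,0.15,0,0,0,0.024],[0.219,0.312,0,0,0,0.048],[0.219,0.312,0,0,0,0.048],[0.219,0.312,0,0,0,0.048],[0.219,0.312,0,0,0,0.048],[0.219,0.312,-0.1,0,0,0.048],[0.219,0.312,-0.1,0,0,0.048]]]' 30;python3 look.py wrist w10
```

```text
t: 13.42
eef_pos: [0.592, 0.1409, 0.2968]
ee_rot: [3.139, -0.001, -1.594]
force: [0.3, 0.0, -0.4]
width: 0.0303
13.43 [0.592  0.1409 0.2968] [ 3.1391e+00 -1.2000e-03 -1.5938e+00] [ 0.3  0.  -0.4] 0.0303
```

View pics/w10x.png

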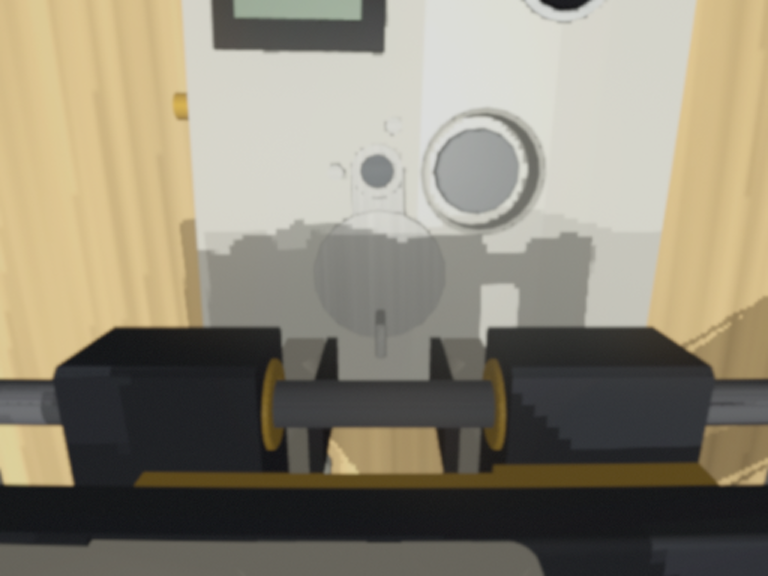

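```bash
python3 -m inch '[[[0,0,-0.1,0,0,0],[0,0,-0.19,0,0,0],[0,0,-0.19,0,0,0],[0,0,-0.19,0,0,0]]]'; python3 - <<'E'
from h import *
s=arm.get_state();C0=s['eef_pos'][:2];y0=s['ee_rot'][2];print(C0,y0)
piv=np.array([.5912,.0786])
for t in [.05*i for i in range(1,12)]+[.574]:
    th=-.043-(y0+t*np.pi); f=np.pi-.043-th; C=piv+.063*np.array([np.cos(f),np.sin(f)])
    print(round(th,3),((C-C0)/.2).round(3),'turn',round(t,3))
E
```

```text
t: 13.98
eef_pos: [0.5933, 0.1418, 0.2611]
ee_rot: [-3.14, 0.0, -1.593]
force: [-0.6, -0.2, 0.2]
width: 0.0299
[0.59325337 0.14184526] -1.5926163209740083
1.393 [-0.053 -0.004] turn 0.05
1.235 [-0.101 -0.015] turn 0.1
1.078 [-0.147 -0.033] turn 0.15
0.921 [-0.19  -0.057] turn 0.2
0.764 [-0.228 -0.089] turn 0.25
0.607 [-0.261 -0.126] turn 0.3
0.45 [-0.288 -0.167] turn 0.35
0.293 [-0.308 -0.212] turn 0.4
0.136 [-0.32 -0.26] turn 0.45
-0.021 [-0.325 -0.309] turn 0.5
-0.178 [-0.322 -0.359] turn 0.55
-0.254 [-0.318 -0.382] turn 0.574
```

```bash
python3 -m inch '[[[-0.053,-0.004,0,0,0,0.05],[-0.101,-0.015,0,0,0,0.1],[-0.147,-0.033,0,0,0,0.15],[-0.19,-0.057,0,0,0,0.2],[-0.228,-0.089,0,0,0,0.25],[-0.261,-0.126,0,0,0,0.3],[-0.288,-0.167,0,0,0,0.35],[-0.308,-0.212,0,0,0,0.4]]]'; python3 look.py wrist w11
```

```text
t: 14.98
eef_pos: [0.5317, 0.0996, 0.2615]
ee_rot: [-3.139, -0.002, -0.33]
force: [1.0, 1.2, -0.4]
width: 0.0299
14.97 [0.5317 0.0996 0.2615] [-3.1394e+00 -2.2000e-03 -3.3040e-01] [ 1.   1.2 -0.4] 0.0299
```

View pics/w11x.png

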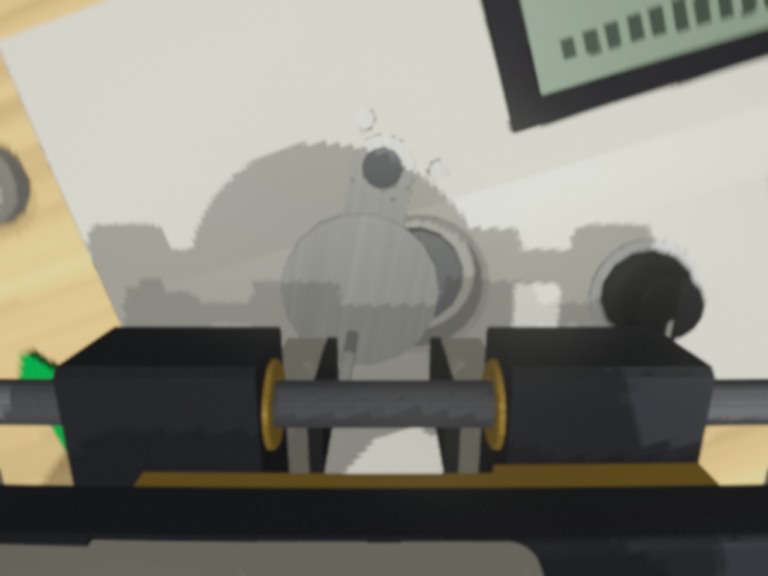

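```bash
python3 -m inch '[[[-0.012,-0.048,0,0,0,0.05],[-0.017,-0.097,0,0,0,0.1],[-0.017,-0.12,0,0,0,0.12],[-0.016,-0.135,0,0,0,0.138],[-0.016,-0.135,0,0,0,0.138]]]'; python3 look.py wrist w12
```

```text
t: 15.65
eef_pos: [0.5284, 0.0725, 0.2608]
ee_rot: [-3.141, -0.001, 0.095]
force: [0.6, -0.4, -0.0]
width: 0.0298
15.65 [0.5284 0.0725 0.2608] [-3.1411e+00 -1.5000e-03  9.4900e-02] [ 0.6 -0.4 -0. ] 0.0298
```

View pics/w12x.png

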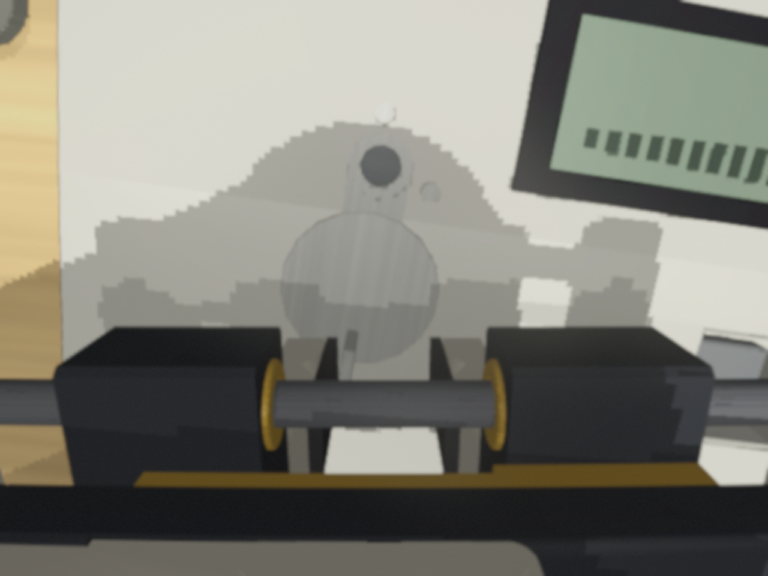

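```bash
cat > ga.py <<'E'
import sys
from h import *
n,u,v,a,b=sys.argv[1],*map(float,sys.argv[2:])
p=np.load(f'pics/{n}.npy',allow_pickle=True).item()
d=at(p,u/1.5-.17,v/1.5-.17,.074);q=at(p,a/1.5-.17,b/1.5-.17,.076)
e=d-q; print(d,q,'theta',np.arctan2(e[1],-e[0])-.043)
E
python3 ga.py w12 360 287 381 165;python3 ga.py w3 382 264 382 164;python3 ga.py w10 379 272 377 171
```

```text
[0.55099876 0.0817488  0.074     ] [0.59174992 0.07847044 0.076     ] theta 0.03727533918525433
[0.55029213 0.08353127 0.074     ] [0.59170004 0.07884281 0.076     ] theta 0.06974599807908544
[0.59174225 0.11907911 0.074     ] [0.59150651 0.07875657 0.076     ] theta 1.5336425362052828
```

```bash
python3 -m inch '[[[0,-0.012,0,0,0,0.01],[0.001,-0.02,0,0,0,0.02],[0.001,-0.02,0,0,0,0.02]]]'; python3 -m inch '[[[0,-0.01,0,0,0,0],[0,-0.01,0,0,0,0]]]'; python3 look.py wrist w13
```

```text
t: 16.08
eef_pos: [0.5287, 0.0695, 0.2603]
ee_rot: [-3.14, -0.002, 0.161]
force: [-1.4, 7.9, 1.4]
width: 0.0302
t: 16.32
eef_pos: [0.5287, 0.0687, 0.2602]
ee_rot: [-3.138, -0.003, 0.161]
force: [-2.9, 16.6, 1.8]
width: 0.0301
16.32 [0.5287 0.0687 0.2602] [-3.1376 -0.0033  0.1607] [-2.9 16.6  1.8] 0.0301
```

View pics/w13x.png

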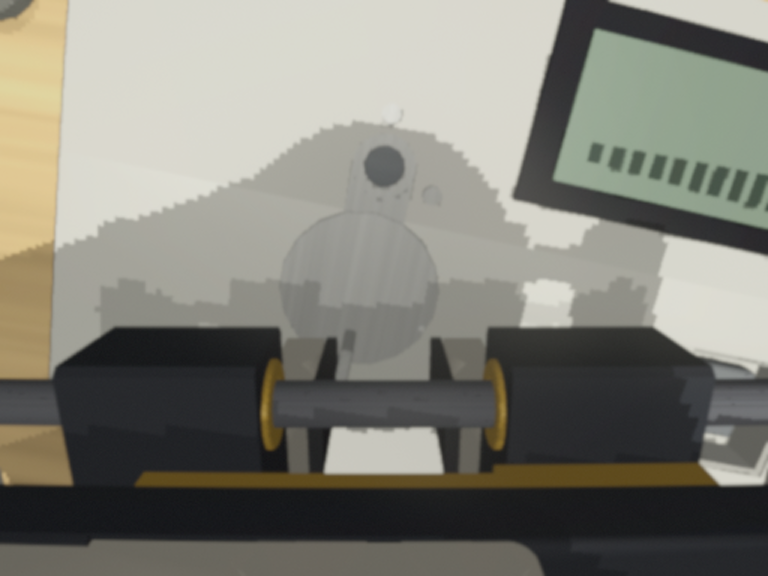

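Against the shut stop. Relieve the push, then rise and back away.

```bash
python3 ga.py w13 359 287 385 166; python3 -m inch '[[[0,0.035,0,0,0,0],[0,0.035,0,0,0,0],[0,0.035,0.2,0,0,0],[0,0.035,0.5,0,0,0],[-0.2,0.035,0.7,0,0,0],[-0.4,0.035,0.7,0,0,0],[-0.4,0.035,0.7,0,0,0],[-0.4,0.035,0.7,0,0,0]]]'; python3 look.py wrist w14; python3 look.py top t14; python3 look.py side s14
```

```text
[0.55088561 0.08053058 0.074     ] [0.59160287 0.07831483 0.076     ] theta 0.011364426927871839
t: 17.38
eef_pos: [0.4483, 0.0732, 0.4001]
ee_rot: [3.141, -0.001, 0.161]
force: [-0.7, 0.6, 0.5]
width: 0.0298
17.38 [0.4483 0.0732 0.4001] [ 3.1415e+00 -6.0000e-04  1.6060e-01] [-0.7  0.6  0.5] 0.0298
17.43 [0.4487 0.0733 0.3998] [3.1412e+00 1.0000e-04 1.6020e-01] [-0.5  1.3 -0.3] 0.0296
17.48 [0.4488 0.0733 0.3996] [3.141e+00 6.000e-04 1.600e-01] [ 0.4  0.2 -0.5] 0.0301
```

View pics/w14x.png

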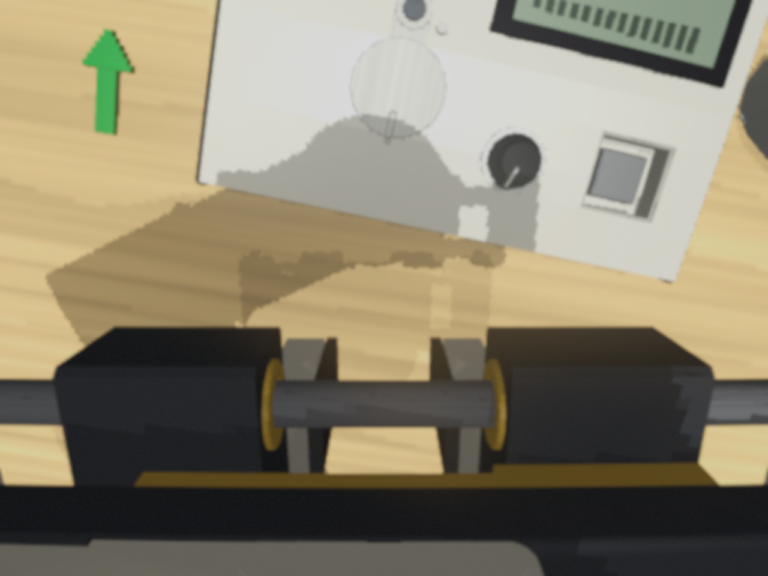

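View pics/s14x.png

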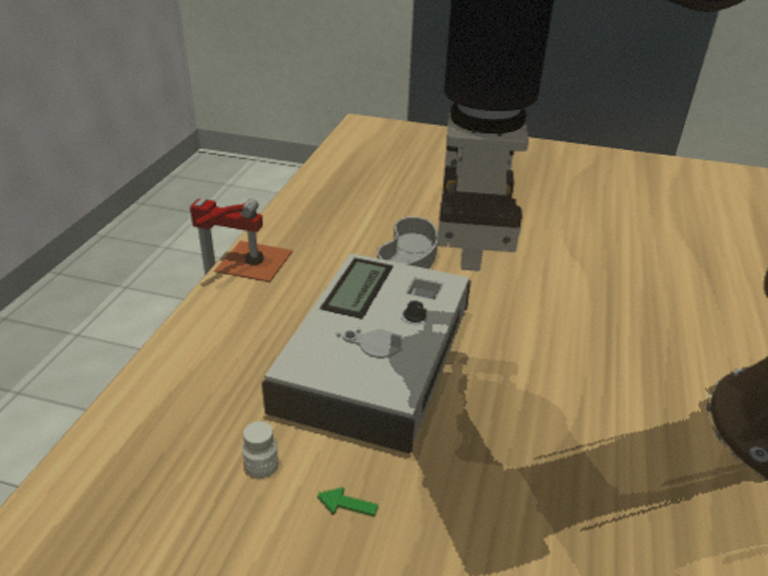

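```bash
python3 ga.py w14 398 87 414 9; python3 -m inch '[[[0,0,0,0,0,0],[0,0,0,0,0,0]]]'; python3 -c "
from station import arm
print(arm.job_done())"
```

```text
[0.55010548 0.08055342 0.074     ] [0.59076176 0.07871033 0.076     ] theta 0.002302407608661905
t: 17.77
eef_pos: [0.4486, 0.0734, 0.3995]
ee_rot: [3.141, 0.001, 0.16]
force: [-0.7, -0.1, 0.7]
width: 0.0299
the job is handed in; nothing more can be done
None
```

The dosemeter is zeroed and the job was handed in at about 17.8 s; the hand-in gave no verdict.

- **Guard open:** with the tab between the open fingers, I swung the guard to about 1.53 rad, measured in the wrist picture.
- **Zero key:** I pressed it with closed fingertips until it met its stop. The tips were about 17.9 mm below the deck, with about 25 N on the tool. It stayed there about 1.5 s. After I lifted off, the force was back to zero and the picture showed the key up again.
- **Guard shut:** I swung it back until it met its stop, with about 17 N of push, then eased off and drew the arm clear. The last picture puts it at about 0.00 rad.
- **The rest:** in the last wrist and side pictures the knob pointer, power key, marker, insulator and dish looked as they did at the start. I compared them by eye only.

Three readings disagreed:
- My first fit of the meter's pose put the deck at 48 mm, because it took the visible deck edges for the full case size. Measuring from two cameras gave about 70 mm, as stated, and I used that.
- During the hold there was also a sideways force of about 8 N.
- My first close left the guard at about 0.04 rad, so I pushed it on to the stop.

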